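# Feel the clamp gap of a gluing jig with a taper feeler

## Robot

A 6-joint arm with a two-finger parallel gripper is mounted at the origin on the work surface. World frame = base frame: x ahead of the robot, y to its left, z up, the work surface at z = 0. Lengths are in mm, angles in rad, forces in N, time in s.
With the tool pointing down it reaches from about 275 to 725 mm from the base axis. Payload 5.6 kg.
Tool frame: the origin (TCP) lies midway between the tips of the shut fingers; the grasp point (between the pads) lies 19 mm behind it; y points along the fingers, x is the direction in which the jaws open and shut, and the axes are right-handed (so a half turn about y gives the same grasp; the last joint's range is limited). The gripper opens to 85 mm and grips with 20 to 120 N. Pads are 22 mm wide; open, the fingers measure 114 mm over their backs; the gripper's body (76 mm by 85 mm) begins 54 mm behind the grasp point. The pads swing forward as they close: fully open they stand 13 mm farther back than shut.
Start: joints at [1.421, 0.255, 0.108, 0, -1.424, -0.285], TCP at [231.649, 498.83, 231.283] pointing down, gripper open.
Joint ranges: [-2.95, 2.95], [-1.21, 1.97], [-1.09, 1.5], [-2.87, 1.71], [-2.94, -0.07], [-3.05, 3.05]. Speed limits (rad/s): [2.57, 2.57, 3.14, 3.14, 3.14, 3.14].

## Interface

Orientations are given as a unit quaternion [x, y, z, w].
In Python, from workcell import * gives the robot as it stands. The module is installed in compiled form; this text tells all that it offers.
- The arm moves only by the tool play_rows, never from a script. Its argument "increments" is one flat list of numbers, 7 for each row, row after row: the opening, from 0 (shut) to 1 (fully open), then the shift along the tool's x, y, z in m, then the turn, a rotation vector about the tool's x, y, z in rad. In form: [fingers, x, y, z, ax, ay, az, fingers, x, y, z, ax, ay, az, ...]. A call has 1 to 5 rows; each row is the pose to reach, as a shift and turn from the pose commanded when the call began, along the tool's axes at that moment; what a row does not reach only later rows make up. A row lasts 1/10 s, in which the tool goes at most 50 mm and 8.59 degrees, less where a joint would pass 70% of its speed; a pose out of reach is approached as far as the arm can. A call with a gripper value outside its range is refused whole. The fingers move at their own pace and stop on an object; "squeeze" is the grip in N (left out, the last holds). Time passes only in rows, so rows that repeat a pose let the fingers close. It gives the time, the measured TCP pose, the force and the opening at its end, in the units of the state.
- read_state(): the state, without advancing time (a new reading comes with each control period).
- get_image(name): name is "scene" or "top" or "wrist"; returns the picture (384x512x3 uint8, red, green, blue); there is no depth.
- camera_model(name): a dict with "fovy" (degrees; the focal length in pixels is half the picture's height over the tangent of half this angle, whatever the lens; pixels are square), "cx", "cy" (the principal point, pixels), "R" (3x3) and "t" (3): a world point X has camera coordinates R X + t; the wrist camera has in their place "hand_eye" (4x4, takes a point from camera to tool coordinates, whose origin is the TCP and whose axes are the tool frame's). Camera axes: x right, y down, z forward; pixel columns grow to the right and rows downward; lengths in mm; the calibration is good to about 2 mm. A picture is of the moment at which its call begins: read the wrist's pose just before it. camera_model takes no time and is no camera call.
- sign_off(): hands the job in, once; it reports no verdict.
The state is a dict: "clock": time; "joint_positions": joint angles; "dq": joint speeds; "joint_efforts": joint torques, N m; "position": TCP position; "tool_rot": TCP orientation; "wrist_force": force on the tool from outside, world axes, zero at the start; "moment": the same for the moment, N m; "opening": finger opening in mm.
Only numpy, scipy, OpenCV 4.12 (cv2) and the standard library are available. Lean on these libraries where they do the work, as an engineer would, in place of code of your own. Each camera call takes 0.05 s, during which the arm holds its last target. There are 200 camera calls.

## Task

Take the tapered feeler out of its wooden stand and, upright with its red flat side against the jig's fence, slide it tip first down into the middle of the gap between fence and clamp jaw until you feel it nip, pressing just firmly enough that it stays nipped between both sides. Never jam it in hard (keep the squeeze on either side well under 15 N). Then let go, leave it standing there, and do not disturb the other things on the bench.

Things in the scene. Friction and masses are not known exactly. Their poses are not given: they have to be found in the camera images.
- feeler: Taper feeler, tip down in the stand, 90 g: aluminium blade 72 mm long, 24 mm wide (x), under a yellow handle. Origin: tip, middle of the flat face; z up to the handle, y out of the flat face. Flat face (y = 0) is flush with the handle, red patch on that side. The other face slopes: 4 mm thick at the tip (y -4 to 0), 1 mm more every 6 mm up. Handle 36 (x) by 26 (y -26 to 0) by 50 mm (z 72 to 122).
- feeler_grip (a point): Point in the middle of the feeler's handle, 100 mm above the tip and 13 mm behind the flat face; same axes as the feeler. The handle can be gripped across x or across y. Once the taper meets the jaw, a downward push of 5 to 12 N nips it and friction then holds it there.
- stand: Fixed wooden block 90 (x) by 82 (y) by 80 mm tall with an upright slot 28 by 22 mm, in which the feeler's blade hangs loosely, tip 8 mm above the bench, handle resting on the block's top. Lift the feeler over 75 mm to clear it. Origin: bench level under the feeler's tip; axes as the feeler's at the start.
- jig: Fixed gluing jig: plywood base 100 (x) by 200 (y) by 18 mm; fence on its +y half, red clamp on its -y half. Origin: centre of the underside. The gap runs along x, its middle at x = 0. The feeler goes in with its axes parallel to the jig's (y points from jaw to fence).
- fence: Fixed upright wooden fence of the jig, 50 mm wide (x), 28 mm thick, top 110 mm above the bench. Its flat face looks to -y, at y = 0 of this body (y = +8 mm of the jig). Origin: bench level, on the face, middle of its width; axes as the jig's.
- fence_edge (a point): Middle of the fence's top edge, on the face towards the gap, 110 mm above the bench; axes as the jig's.
- clamp: Red bracket with a dark wooden jaw and brass pad facing the fence. Origin and axes as the jig's: they do not tell where the jaw stands. It is locked at an unknown setting, gap from pad to fence 6.5 to 13 mm. Jaw top 91 mm, pad top 88 mm above the bench; pad 40 (x) by 16 mm tall; open below down to the 18 mm base. A stiff spring backs the pad (10 N per mm, 3 mm travel).
- head: Loose dark turned wooden ball with a flat foot, 70 mm across and 72 mm tall, standing on the bench; leave it alone. Origin: centre of the underside.
- foot_leg: Loose red toy foot, 60 mm across, with a light dowel leg 20 mm thick, 73 mm tall in all; leave it alone. Origin: centre of the underside.
- glue: Loose white glue bottle with orange cap, 48 mm across and 120 mm tall; leave it alone. Origin: centre of the underside.
Things that resemble listed ones, but are neither listed nor needed, are in the scene too. There is more than one size of the jig; the one meant has the size given above. What is shaped like the feeler but green is not meant.

How it is judged (in metres and radians):
On the way, in this order (a step that is already met when the one before it is completed fails the run):
1. the feeler is lifted clear of its stand, held in the gripper (height (world z) of feeler above 0.09 m and contact force between the fingers and feeler above 1 N), for 0.2 s.
2. held in the gripper, upright in the gap, the feeler presses on the jaw with 2 N or more (z of feeler in the frame of jig between 0.022 and 0.08 m and angle between feeler's own z axis and vertical below 0.1 rad and x of feeler in the frame of jig between -0.012 and 0.012 m and contact force between the fingers and feeler above 1 N and contact force between feeler and clamp above 2 N), for 0.2 s.
At the end, for the whole second after the job is handed in: Feeler released, at rest, upright within 0.1 rad, flat face parallel to the fence within 0.12 rad, tip within 12 mm of the gap's middle (x) and 22 to 80 mm above the bench (8 mm or more below the pad's top), still nipped with 1.5 N or more on fence and on jaw (z of feeler in the frame of jig between 0.022 and 0.08 m and angle between feeler's own z axis and vertical below 0.1 rad and x of feeler in the frame of jig between -0.012 and 0.012 m and contact force between feeler and fence above 1.5 N and contact force between feeler and clamp above 1.5 N and angle between the y axis of feeler and the y axis of jig, either way round below 0.12 rad and contact force between the fingers and feeler below 0.1 N and linear speed of feeler below 0.01 m/s); the robot touches nothing.
It fails at once if the feeler is jammed: more than 15 N on the jaw or on the fence (contact force between feeler and clamp above 15 N or contact force between feeler and fence above 15 N).
It fails at once if the ball, the toy foot or the glue bottle is moved more than 15 mm (distance of any of head, foot_leg, glue from where it was at the start of the episode above 0.015 m).
It also fails if it takes over 72 s, if anything falls off the work surface, if the arm or the gripper's body presses on something with over 40 N, if the wrist force passes 120 N, or if a joint passes its speed limit or range.

## Working session

There is one attempt and no reset: what is moved stays moved. The work goes in short steps, Python scripts to look and compute and a tool call to move; the robot and the scene stay as the last step left them, time stands still between calls to the robot, and variables do not carry over. Pictures are saved under pics/ and viewed, about 8 in all and at most 12, crops included, and the job is handed in when it is done.

Besides the shell and the picture viewer there is one more tool, called after ">>>" as name(argument=value, ...) on one line, values as JSON. play_rows: Moves the arm, as the interface text tells. Its arguments: {"type":"object","properties":{"increments":{"type":"array","items":{"type":"number"}},"squeeze":{"type":"number"}},"required":["increments"]}

```bash
mkdir -p pics; cat > h.py <<'E'
from workcell import *
import numpy as np, cv2
from scipy.spatial.transform import Rotation as Ro
def K(m,h=384):
    f=h/2/np.tan(np.radians(m["fovy"])/2); return f,m["cx"],m["cy"]
def cam(name,st=None):
    m=camera_model(name)
    if "R" in m: R=np.array(m["R"]);t=np.array(m["t"]);return K(m),R,t
    H=np.array(m["hand_eye"]);Rt=Ro.from_quat(st["tool_rot"]).as_matrix();p=np.array(st["position"])
    Rw=Rt@H[:3,:3];c=Rt@H[:3,3]+p
    return K(m),Rw.T,-Rw.T@c
def ray(C,u,v):
    (f,cx,cy),R,t=C
    d=R.T@np.array([(u-cx)/f,(v-cy)/f,1]);return -R.T@t,d/np.linalg.norm(d)
def onz(C,u,v,z):
    c,d=ray(C,u,v);return c+d*(z-c[2])/d[2]
def proj(C,X):
    (f,cx,cy),R,t=C
    p=R@np.array(X,float)+t;return f*p[0]/p[2]+cx,f*p[1]/p[2]+cy
def tri(rays):
    A=sum(np.eye(3)-np.outer(d,d) for c,d in rays);b=sum((np.eye(3)-np.outer(d,d))@c for c,d in rays)
    return np.linalg.solve(A,b)
E
python3 - <<'E'
from h import *
s=read_state();print({k:np.round(v,3) for k,v in s.items()})
ims=[]
for n in ["scene","top"]:
    im=get_image(n);np.save(n+".npy",im);cv2.imwrite(f"pics/{n}0.png",im[...,::-1])
    m=camera_model(n);print(n,m)
im=get_image("wrist");cv2.imwrite("pics/w0.png",im[...,::-1]);print(camera_model("wrist"))
E
```

```text
{'clock': np.float64(0.0), 'joint_positions': array([ 1.421,  0.256,  0.107, -0.   , -1.424, -0.285]), 'dq': array([-0.   ,  0.001, -0.001,  0.002,  0.   , -0.001]), 'joint_efforts': array([-1.0000e-03, -3.8664e+01,  2.3794e+01,  5.3650e+00, -6.0000e-03,
        0.0000e+00]), 'position': array([231.402, 498.422, 230.391]), 'tool_rot': array([ 0.381, -0.596,  0.596, -0.38 ]), 'wrist_force': array([ 0.487,  0.001, -0.532]), 'moment': array([ 0.033, -0.002,  0.037]), 'opening': np.float64(85.605)}
scene {'fovy': 47.99507877829426, 'cx': 255.33302802306312, 'cy': 192.43118529293346, 'R': array([[-0.65443455,  0.75585456, -0.01998237],
       [ 0.48860683,  0.40258188, -0.77407442],
       [-0.57704314, -0.51634456, -0.63277919]]), 't': array([ 280.86849819, -154.93735955, 1390.76161863])}
top {'fovy': 54.50598635614026, 'cx': 256.462854871004, 'cy': 185.68826137226003, 'R': array([[-0.00604306, -0.99997894, -0.0023651 ],
       [-0.98628207,  0.00635041, -0.16494648],
       [ 0.16495803,  0.00133588, -0.98629968]]), 't': array([  36.57722616,  463.86108197, 1032.38271718])}
{'fovy': 71.59661037038303, 'cx': 256.9233453484089, 'cy': 192.1671541693371, 'hand_eye': array([[ 9.99999909e-01,  7.45920108e-05, -4.21004733e-04,
        -4.11812405e-01],
       [ 4.25818988e-04, -2.62558825e-01,  9.64915894e-01,
        -1.42260963e+02],
       [-3.85634914e-05, -9.64915985e-01, -2.62558833e-01,
         6.63195704e+01],
       [ 0.00000000e+00,  0.00000000e+00,  0.00000000e+00,
         1.00000000e+00]])}
```

View pics/scene0.png

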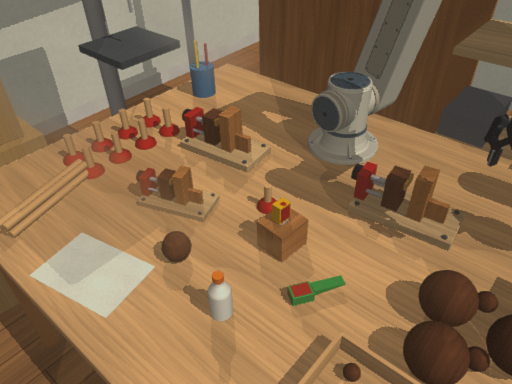

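View pics/top0.png

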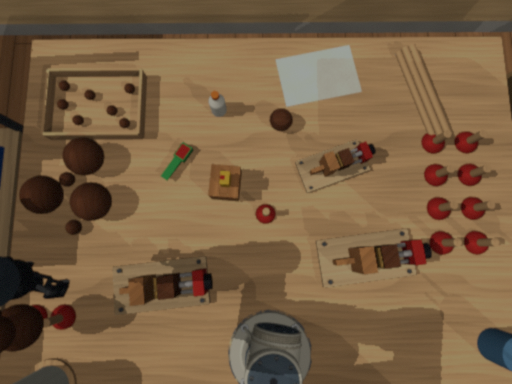

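Candidate jigs, in top pixels: A (165,285), B (372,258) and C (335,165). At about 0.35 px/mm, C (about 70 px long) fits 200 mm, while A and B look larger. Next I'll check C and the stand in enlarged crops.

```bash
python3 - <<'E'
from h import *
T=np.load("top.npy");S=np.load("scene.npy")
def crop(im,x0,y0,w,h,W,H):
    return cv2.resize(im[y0:y0+h,x0:x0+w],(W,H),interpolation=cv2.INTER_CUBIC)
a=crop(T,290,130,100,75,400,300);b=crop(T,195,150,100,75,400,300)
c=crop(S,130,155,100,75,400,300);d=crop(S,240,185,100,75,400,300)
M=np.vstack([np.hstack([a,b]),np.hstack([c,d])]);cv2.imwrite("pics/crops.png",M[...,::-1])
C=cam("top")
for n,p in {"A":[(115,265),(207,259),(212,304),(117,313)],"B":[(317,239),(422,230),(430,280),(324,289)],"C":[(296,161),(360,140),(372,172),(308,193)]}.items():
    P=[onz(C,*q,18) for q in p];print(n,np.round([np.linalg.norm(P[i]-P[i-1]) for i in range(4)]),np.round(np.mean(P,0)))
E
```

```text
A [131. 261. 124. 264.] [187. 298.  18.]
B [139. 303. 140. 299.] [ 254. -296.   18.]
C [101. 203. 102. 200.] [ 524. -196.   18.]
```

View pics/crops.png

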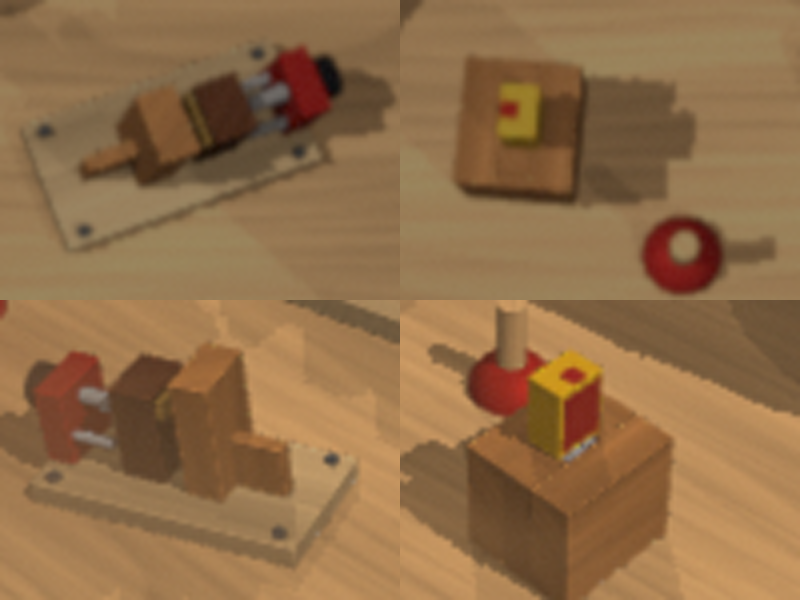

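Jig C measures 101 x 203 mm, so it is the right one. The feeler's yellow handle with its red patch is at top (225,178) and scene (282,203). The red side faces world +y. Now a two-view triangulation.

```bash
python3 - <<'E'
from h import *
T=cam("top");S=cam("scene")
tp=lambda x,y,o:(o[0]+x/4-.4,o[1]+y/4-.4)
t1=lambda x,y:(290+x/4-.4,130+y/4-.4); t2=lambda x,y:(195+(x-400)/4-.4,150+y/4-.4)
s1=lambda x,y:(130+x/4-.4,155+(y-300)/4-.4); s2=lambda x,y:(240+(x-400)/4-.4,185+(y-300)/4-.4)
def t(n,a,b):
    r=[ray(T,*a),ray(S,*b)];X=tri(r);print(n,np.round(X,1), "res",[round(float(np.linalg.norm(np.cross(X-c,d))),1) for c,d in r]);return X
t("handle top c",t2(520,112),s2(567,369))
t("fence edge gap +far",t1(178,86),s1(208,346))
# stand top corners in top view
P=[onz(T,*t2(*q),80)for q in[(467,56),(583,66),(578,190),(460,182)]]
print(np.round(P,0));P=np.array(P)
for i in range(4):
    d=P[i]-P[i-1];print(np.linalg.norm(d),np.degrees(np.arctan2(d[1],d[0]))%90)
print("stand c",P.mean(0))
H=[onz(T,*t2(*q),130)for q in[(500,83),(541,85),(539,143),(499,139)]];H=np.array(H);print("handle",H.mean(0))
for i in range(4):
    d=H[i]-H[i-1];print(np.linalg.norm(d),np.degrees(np.arctan2(d[1],d[0]))%90)
B=np.array([onz(T,*q,18) for q in [(296,161),(360,140),(372,172),(308,193)]])
d=(B[0]+B[3]-B[1]-B[2]);print("jig yaw",np.degrees(np.arctan2(-d[0],d[1])))
s=read_state();R=Ro.from_quat(s["tool_rot"]).as_matrix();print(R.round(3))
for n in [(1,0,0),(0,1,0)]:pass
E
```

```text
handle top c [470.8 117.3 130.5] res [0.0, 0.0]
fence edge gap +far [ 532.  -164.4  138.5] res [9.6, 9.6]
[[520. 159.  80.]
 [513.  78.  80.]
 [426.  82.  80.]
 [432. 163.  80.]]
88.74653010224458 87.68934191633647
81.25454941710808 84.58837255187865
87.1389876951419 87.80406173497343
81.35782325501002 85.72566171250213
stand c [472.64721037 120.34408877  80.        ]
handle [470.65985516 117.53370417 130.        ]
37.541981620742135 89.5862028789442
27.148156412130287 86.77737710196038
38.86302190213613 88.39280220377049
26.438565913519298 83.84896666320257
jig yaw 17.990626284933214
[[-0.421 -0.001  0.907]
 [-0.907 -0.001 -0.421]
 [ 0.001 -1.     0.   ]]
```

```bash
cat >> h.py <<'E'
def goal(yaw_deg):
    a=np.radians(yaw_deg);x=np.array([np.cos(a),np.sin(a),0]);y=np.array([0,0,-1.]);return np.c_[x,y,np.cross(x,y)]
def go(p,yaw):
    s=read_state();R=Ro.from_quat(s["tool_rot"]).as_matrix()
    print("shift m",np.round(R.T@(np.array(p)-s["position"])/1000,4),"turn",np.round(Ro.from_matrix(R.T@goal(yaw)).as_rotvec(),4))
    print("at",np.round(s["position"],1),"F",np.round(s["wrist_force"],2),"M",np.round(s["moment"],3),"open",round(float(s["opening"]),1),"t",round(float(s["clock"]),2),"j6",round(float(s["joint_positions"][5]),2))
E
python3 -c "
from h import *
go([471,117,230],176.5)"
```

```text
shift m [0.2451 0.001  0.378 ] turn [-9.0000e-04  1.1971e+00  1.2000e-03]
at [231.5 498.5 230.6] F [-0.14  0.15  0.32] M [-0.027 -0.007  0.012] open 85.5 t 0.15 j6 -0.28
```

>>> play_rows(increments=[1, 0.245, 0, 0.378, 0, 1.197, 0, 1, 0.245, 0, 0.378, 0, 1.197, 0, 1, 0.245, 0, 0.378, 0, 1.197, 0, 1, 0.245, 0, 0.378, 0, 1.197, 0, 1, 0.245, 0, 0.378, 0, 1.197, 0])

```text
clock: 0.65
position: [365.1, 285.3, 231.2]
tool_rot: [-0.134, 0.694, -0.694, 0.134]
wrist_force: [1.9, 1.6, 0.3]
opening: 85.4
```

```bash
python3 -c "
from h import *
go([471,117,230],176.5)"
```

```text
shift m [-0.0359  0.0012  0.1956] turn [0.000e+00 4.415e-01 1.000e-04]
at [365.1 285.3 231.2] F [1.93 1.58 0.34] M [ 0.11  -0.167  0.007] open 85.4 t 0.65 j6 -0.62
```

>>> play_rows(increments=[1, -0.036, 0, 0.193, 0, 0.4415, 0, 1, -0.036, 0, 0.193, 0, 0.4415, 0, 1, -0.036, 0, 0.193, 0, 0.4415, 0, 1, -0.036, 0, 0.193, 0, 0.4415, 0, 1, -0.036, 0, 0.193, 0, 0.4415, 0])

```text
clock: 1.15
position: [472.3, 117.6, 230.8]
tool_rot: [-0.022, -0.706, 0.707, 0.022]
wrist_force: [0.2, 1.1, -0.4]
opening: 85.5
```

```bash
python3 - <<'E'
from h import *
go([471,117,230],176.5)
im=get_image("wrist");cv2.imwrite("pics/w1.png",cv2.resize(im,(768,576),interpolation=cv2.INTER_CUBIC)[...,::-1]);np.save("w1.npy",im)
s=read_state();C=cam("wrist",s)
print([np.round(proj(C,p),0) for p in ([470.7,117.4,130],[470.7,117.4,80])])
go([471,117,230],176.5)
E
```

```text
shift m [0.0013 0.0008 0.0007] turn [-0.0016 -0.0006  0.0006]
at [472.3 117.6 230.8] F [ 0.23  1.07 -0.39] M [ 0.078  0.086 -0.008] open 85.5 t 1.15 j6 -0.63
[array([258., 190.]), array([257., 178.])]
shift m [0.0002 0.0007 0.0026] turn [-0.0007  0.0007  0.001 ]
at [471.4 119.5 230.7] F [-0.71 -0.15 -0.14] M [0.017 0.07  0.021] open 85.2 t 1.2 j6 -0.63
```

View pics/w1.png

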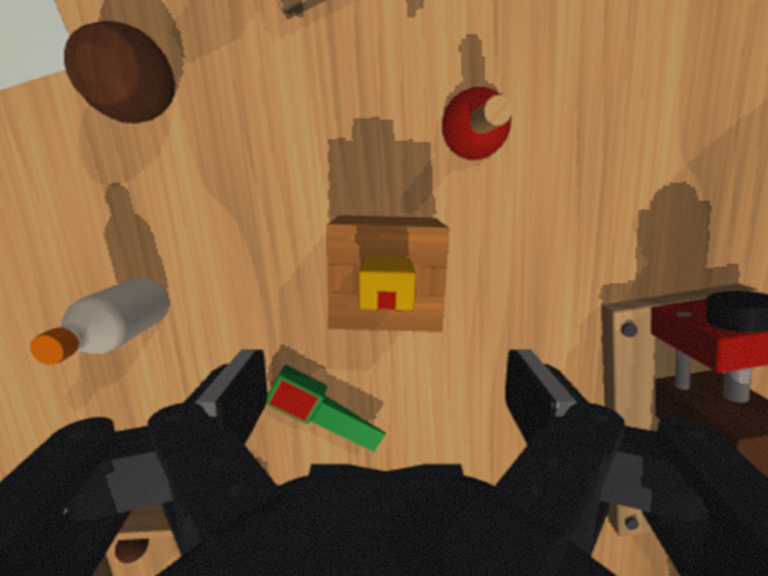

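The wrist view (768 px wide) shows the feeler handle's top at (387,293) and the stand around it. The toy foot is at (477,122), the glue bottle at (110,318) and the green decoy at (325,410).

```bash
python3 - <<'E'
from h import *
s=read_state();im=get_image("wrist");np.save("w2.npy",im);C=cam("wrist",s)
p=[(240.3,206.5),(275.7,205.7),(275.7,185),(240.3,184.5)]
hsv=cv2.cvtColor(im,cv2.COLOR_RGB2HSV)
m=((hsv[...,0]>18)&(hsv[...,0]<32)&(hsv[...,1]>200)&(hsv[...,2]>165))|((hsv[...,0]<5)&(hsv[...,1]>200)&(hsv[...,2]>100))
m=m.astype(np.uint8);m[:170]=0;m[215:]=0;m[:,:225]=0;m[:,290:]=0
k,l,st,ce=cv2.connectedComponentsWithStats(m);i=1+np.argmax(st[1:,4]);print(st[i],ce[i])
c=max(cv2.findContours(m,0,1)[0],key=cv2.contourArea)
r=cv2.minAreaRect(c);b=cv2.boxPoints(r);print(b.round(1))
P=np.array([onz(C,*q,130) for q in b]);print(P.round(1),P.mean(0).round(1))
for j in range(4):
    d=P[j]-P[j-1];print(round(np.linalg.norm(d),1),round(np.degrees(np.arctan2(d[1],d[0])),1))
# height check: triangulate centre with first (top,scene)
T=cam("top");S=cam("scene");tp=(224.6,177.6);sp=(281.4,201.9)
q=b.mean(0);print("tri",tri([ray(C,*q),ray(T,*tp),ray(S,*sp)]).round(1))
# stand top front/back edges
g=[(218.7,219),(294.5,220.5),(297.5,151),(219,150)]
P=np.array([onz(C,*q,80) for q in g]);print(P.round(1),P.mean(0))
go([471,117,230],176.5)
E
```

```text
[239 179  37  26 724] [256.78176796 190.33977901]
[[238.3 203.2]
 [239.  178.9]
 [275.1 180.1]
 [274.3 204.4]]
[[489.9 129.6 130. ]
 [487.3 105.9 130. ]
 [453.8 109.  130. ]
 [455.5 132.8 130. ]] [471.6 119.3 130. ]
34.5 -5.3
23.8 -96.2
33.7 174.7
23.8 85.8
tri [471.2 118.  131.1]
[[518.9 163.1  80. ]
 [430.2 170.4  80. ]
 [425.1  89.4  80. ]
 [510.7  83.1  80. ]] [471.22437054 126.48647689  80.        ]
shift m [-0.0004  0.0008  0.0038] turn [-0.0003  0.0029  0.0009]
at [470.8 120.9 230.8] F [ 0.33 -0.31  0.62] M [ 0.025  0.044 -0.014] open 85.3 t 1.25 j6 -0.63
```

```bash
python3 -c "
from h import *
go([471.3,118.5,130],175.5)"
```

```text
shift m [-0.0007  0.1008  0.0023] turn [-0.0003  0.0203  0.0009]
at [470.8 120.9 230.8] F [ 0.33 -0.31  0.62] M [ 0.025  0.044 -0.014] open 85.3 t 1.25 j6 -0.63
```

>>> play_rows(increments=[1, -0.001, 0.035, 0.002, 0, 0.02, 0, 1, -0.001, 0.07, 0.002, 0, 0.02, 0, 1, -0.001, 0.1, 0.002, 0, 0.02, 0, 1, -0.001, 0.1, 0.002, 0, 0.02, 0, 1, -0.001, 0.1, 0.002, 0, 0.02, 0])

```text
clock: 1.75
position: [471.6, 120.6, 132.1]
tool_rot: [-0.026, -0.706, 0.707, 0.026]
wrist_force: [1.0, 0.2, 1.5]
opening: 85.7
```

```bash
python3 -c "
from h import *
go([471.3,118.5,86],175.5)"
```

```text
shift m [0.0001 0.0461 0.0021] turn [-0.0006  0.005  -0.0004]
at [471.6 120.6 132.1] F [1.   0.17 1.46] M [-0.055 -0.101 -0.07 ] open 85.7 t 1.75 j6 -0.65
```

>>> play_rows(increments=[1, 0, 0.025, 0.002, 0, 0.005, 0, 1, 0, 0.046, 0.002, 0, 0.005, 0, 1, 0, 0.046, 0.002, 0, 0.005, 0, 1, 0, 0.046, 0.002, 0, 0.005, 0])

```text
clock: 2.15
position: [472.6, 118.6, 87.3]
tool_rot: [0.029, 0.707, -0.706, -0.027]
wrist_force: [-0.9, 0.2, 0.2]
opening: 85.4
```

```bash
python3 -c "
from h import *
go([471.3,118.5,86],175.5)"
```

```text
shift m [0.0012 0.0013 0.0002] turn [ 0.0009 -0.0008 -0.0026]
at [472.6 118.6  87.3] F [-0.86  0.21  0.23] M [ 0.045  0.007 -0.028] open 85.4 t 2.15 j6 -0.65
```

>>> play_rows(increments=[0.35, 0, 0, 0, 0, 0, 0, 0.35, 0, 0, 0, 0, 0, 0, 0.2, 0, 0, 0, 0, 0, 0, 0.2, 0, 0, 0, 0, 0, 0, 0.2, 0, 0, 0, 0, 0, 0], squeeze=50)

```text
clock: 2.65
position: [471.9, 118.0, 86.1]
tool_rot: [0.029, 0.707, -0.706, -0.028]
wrist_force: [-0.5, 0.5, 5.1]
opening: 35.6
```

>>> play_rows(increments=[0.2, 0, 0, 0, 0, 0, 0, 0.2, 0, 0, 0, 0, 0, 0, 0.2, 0, 0, 0, 0, 0, 0, 0.2, 0, 0, 0, 0, 0, 0, 0.2, 0, 0, 0, 0, 0, 0])

```text
clock: 3.15
position: [471.9, 118.1, 86.1]
tool_rot: [0.029, 0.707, -0.706, -0.028]
wrist_force: [-0.6, 1.0, 6.5]
opening: 35.8
```

>>> play_rows(increments=[0.2, 0, -0.02, 0, 0, 0, 0, 0.2, 0, -0.05, 0, 0, 0, 0, 0.2, 0, -0.08, 0, 0, 0, 0, 0.2, 0, -0.11, 0, 0, 0, 0, 0.2, 0, -0.14, 0, 0, 0, 0])

```text
clock: 3.65
position: [470.9, 117.6, 226.1]
tool_rot: [-0.028, -0.706, 0.707, 0.029]
wrist_force: [1.3, 0.6, -0.2]
opening: 35.5
```

>>> play_rows(increments=[0.2, 0, 0, 0, 0, 0, 0, 0.2, 0, 0, 0, 0, 0, 0, 0.2, 0, 0, 0, 0, 0, 0])

```text
clock: 3.95
position: [470.6, 117.6, 223.8]
tool_rot: [-0.028, -0.706, 0.707, 0.029]
wrist_force: [-0.1, -0.1, -1.5]
opening: 35.8
```

```bash
python3 - <<'E'
from h import *
go([471.3,118.5,230],175.5)
im=get_image("top");a=im[130:205,290:390];np.save("top1.npy",im)
w=get_image("wrist");np.save("w3.npy",w)
sc=get_image("scene");np.save("scene1.npy",sc)
b=cv2.resize(w,(400,300),interpolation=cv2.INTER_AREA)
M=np.hstack([b,cv2.resize(sc[110:215,220:360],(400,300),interpolation=cv2.INTER_CUBIC)])
cv2.imwrite("pics/lift.png",M[...,::-1])
E
```

```text
shift m [-0.0006 -0.0062 -0.0009] turn [-0.001  -0.0021  0.0025]
at [470.6 117.6 223.8] F [-0.13 -0.09 -1.45] M [-0.032 -0.013  0.015] open 35.8 t 3.95 j6 -0.65
```

View pics/lift.png

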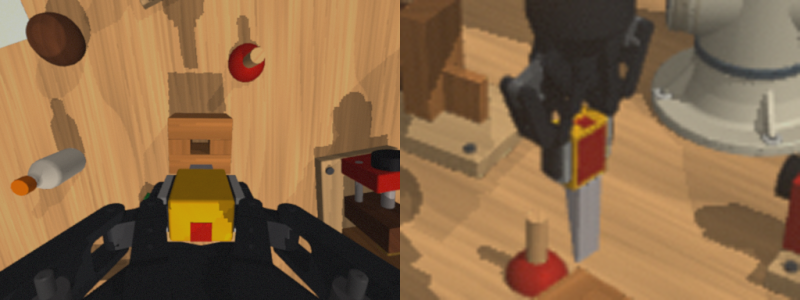

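Lifted: the feeler hangs upright in the pads with the red side as expected. Next I move over the jig's fence side, where the wrist camera sees the gap unobstructed.

```bash
python3 -c "
from h import *
go([498,-117,250],198)"
```

```text
shift m [-0.0459 -0.0257  0.2317] turn [-0.0009 -0.3947  0.0023]
at [470.9 117.6 224.1] F [ 0.04  0.9  -0.86] M [ 0.014 -0.02   0.028] open 35.3 t 4.1 j6 -0.65
```

>>> play_rows(increments=[0.2, -0.009, -0.025, 0.046, 0, -0.08, 0, 0.2, -0.018, -0.025, 0.093, 0, -0.16, 0, 0.2, -0.027, -0.025, 0.139, 0, -0.24, 0, 0.2, -0.036, -0.025, 0.186, 0, -0.32, 0, 0.2, -0.046, -0.025, 0.232, -0.001, -0.395, 0.002])

```text
clock: 4.6
position: [498.2, -119.0, 249.8]
tool_rot: [-0.112, 0.699, -0.698, 0.112]
wrist_force: [1.0, 1.1, -0.9]
opening: 35.4
```

>>> play_rows(increments=[0.2, 0, 0, 0, 0, 0, 0, 0.2, 0, 0, 0, 0, 0, 0, 0.2, 0, 0, 0, 0, 0, 0])

```text
clock: 4.9
position: [498.5, -116.5, 249.9]
tool_rot: [-0.11, 0.699, -0.698, 0.111]
wrist_force: [-0.2, 0.3, -1.1]
opening: 35.5
```

```bash
python3 - <<'E'
from h import *
go([498,-117,250],198)
s=read_state();w=get_image("wrist");np.save("w4.npy",w);np.save("w4s.npy",np.r_[s["position"],s["tool_rot"]])
cv2.imwrite("pics/w4.png",cv2.resize(w[0:300],(800,469),interpolation=cv2.INTER_CUBIC)[...,::-1])
go([498,-117,250],198)
E
```

```text
shift m [ 0.0006 -0.0001  0.0003] turn [ 0.001   0.0004 -0.0015]
at [ 498.5 -116.5  249.9] F [-0.18  0.35 -1.06] M [0.042 0.074 0.045] open 35.5 t 4.9 j6 0.24
shift m [0.0008 0.     0.0006] turn [ 0.0009  0.0013 -0.0017]
at [ 498.5 -116.2  250. ] F [-0.12  0.27 -0.28] M [ 0.002  0.021 -0.004] open 35.3 t 4.95 j6 0.24
```

View pics/w4.png

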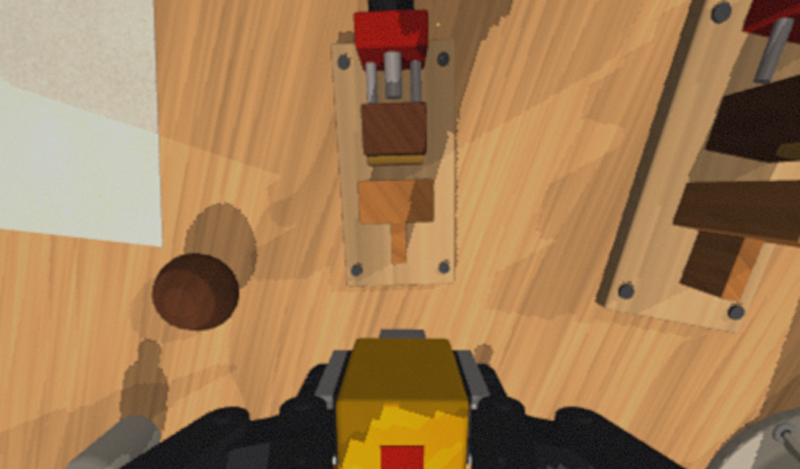

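The wrist view shows the meant jig. The fence's gap edge is at about (358–434, 181), the pad at (395,160), and the ball at (195,291) is clear. I'll take a second, lower look to get a height baseline.

>>> play_rows(increments=[0.2, 0.001, 0.03, 0, 0, 0, 0, 0.2, 0.001, 0.06, 0, 0, 0, 0, 0.2, 0.001, 0.06, 0, 0, 0, 0, 0.2, 0.001, 0.06, 0, 0, 0, 0, 0.2, 0.001, 0.06, 0, 0, 0, 0])

```text
clock: 5.45
position: [498.9, -117.1, 192.3]
tool_rot: [0.109, -0.698, 0.698, -0.113]
wrist_force: [-0.2, -0.4, -0.3]
opening: 35.3
```

```bash
python3 - <<'E'
from h import *
go([498,-117,190],198)
s=read_state();w=get_image("wrist");np.save("w5.npy",w);np.save("w5s.npy",np.r_[s["position"],s["tool_rot"]])
C=cam("wrist",s);print(proj(C,[521.5,-188.4,110]))
w4=np.load("w4.npy")
a=cv2.resize(w4[55:145,205:305],(400,360),interpolation=cv2.INTER_CUBIC)
b=cv2.resize(w[10:145,190:340],(400,360),interpolation=cv2.INTER_CUBIC)
cv2.imwrite("pics/w5.png",np.hstack([a,b])[...,::-1])
E
```

```text
shift m [ 0.0009  0.0023 -0.0003] turn [-0.0011  0.0015 -0.005 ]
at [ 498.9 -117.1  192.3] F [-0.18 -0.4  -0.31] M [-0.04   0.043  0.049] open 35.3 t 5.45 j6 0.24
(np.float64(258.6466426122104), np.float64(108.43543429871035))
```

View pics/w5.png

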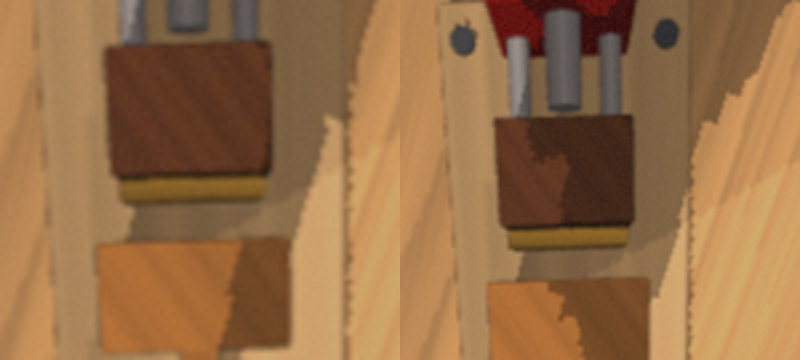

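```bash
python3 - <<'E'
from h import *
def C_(n):
    a=np.load(n);return cam("wrist",dict(position=a[:3],tool_rot=a[3:]))
A=C_("w4s.npy");B=C_("w5s.npy")
a=lambda x,y:(205+x/4-.4,55+y/4-.4); b=lambda x,y:(190+(x-400)/2.667-.3,10+y/2.667-.3)
F={"L":((97,242),(488,282)),"R":((290,238),(648,279)),"padL":((120,202),(508,248)),"padR":((265,198),(628,246))}
o={}
for k,(p,q) in F.items():
    z=88 if "pad" in k else 110
    X,Y=onz(A,*a(*p),z),onz(B,*b(*q),z);o[k]=(X+Y)/2
    print(k,X.round(1),Y.round(1),"tri",tri([ray(A,*a(*p)),ray(B,*b(*q))]).round(1))
d=o["L"]-o["R"];print("fence len",np.linalg.norm(d),"x-yaw",np.degrees(np.arctan2(d[1],d[0])),"mid",(o["L"]+o["R"])/2)
e=o["padL"]-o["padR"];print("pad len",np.linalg.norm(e),np.degrees(np.arctan2(e[1],e[0])))
# rotate
y=np.array([-d[1],d[0],0])/np.linalg.norm(d)
print("gap",((o["L"]+o["R"])/2-(o["padL"]+o["padR"])/2)@y)
# base edges in w4 full picture (scale 1.5625), z=18
f=lambda x,y:(x/1.5625-.2,y/1.5625-.2)
P=[onz(A,*f(*q),18) for q in[(333,44),(454,41),(455,283),(348,287)]];P=np.array(P)
e=P[0]+P[1]-P[2]-P[3];print("base",P.mean(0).round(1),"yaw",np.degrees(np.arctan2(e[0],-e[1])),[round(np.linalg.norm(P[i]-P[i-1])) for i in range(4)])
# feeler held: red patch/handle top edge yaw
go([498,-117,190],198)
E
```

```text
L [ 547.9 -174.4  110. ] [ 547.5 -174.2  110. ] tri [ 549.  -174.1   98.8]
R [ 501.5 -190.5  110. ] [ 501.6 -190.1  110. ] tri [ 500.7 -190.8   97.6]
padL [ 547.2 -185.9   88. ] [ 547.1 -186.1   88. ] tri [ 547.5 -186.1   84.5]
padR [ 510.  -199.1   88. ] [ 509.6 -198.9   88. ] tri [ 510.  -198.7   92.2]
fence len 48.87014866739953 x-yaw 19.133343471708038 mid [ 524.6322637  -182.30126124  110.        ]
pad len 39.48911949694406 19.242851889587023
gap 10.902255713386875
base [ 526.5 -189.3   18. ] yaw 19.84468003551392 [199, 96, 198, 99]
shift m [ 0.0008  0.0023 -0.0004] turn [-0.0009  0.0012 -0.0053]
at [ 498.9 -117.1  192.3] F [ 0.6  -0.28 -0.11] M [-0.06  -0.007 -0.04 ] open 35.3 t 5.5 j6 0.24
```

```bash
python3 - <<'E'
from h import *
w=np.load("w5.npy");m=camera_model("wrist");f,cx,cy=K(m);H=np.array(m["hand_eye"])
hsv=cv2.cvtColor(w,cv2.COLOR_RGB2HSV)
y=((hsv[...,0]>18)&(hsv[...,0]<33)&(hsv[...,1]>190)&(hsv[...,2]>70))|((hsv[...,0]<5)&(hsv[...,1]>190)&(hsv[...,2]>90))
y[:205]=0;y[:,:200]=0;y[:,320:]=0
for r in range(210,345,5):
    c=np.where(y[r])[0]
    if len(c)>5: print(r,c.min(),c.max(),end=" | ")
print()
def tool(u,v,Y):
    d=H[:3,:3]@np.array([(u-cx)/f,(v-cy)/f,1]);c=H[:3,3];return c+d*(Y-c[1])/d[1]
cols=[np.where(y[:,c])[0].max() for c in range(230,290,6)];print("bottom",cols)
for v in (min(cols),max(cols)):print(tool(256,v,-44).round(1))
go([530,-197.7,250],199.2)
E
```

```text
220 227 287 | 225 225 289 | 230 224 291 | 235 222 292 | 240 221 294 | 245 219 295 | 250 218 297 | 255 216 298 | 260 215 299 | 265 215 299 | 270 215 299 | 275 216 299 | 280 216 298 | 285 216 298 | 290 216 298 | 295 217 297 | 300 216 297 | 305 217 296 | 
bottom [np.int64(308), np.int64(308), np.int64(308), np.int64(308), np.int64(308), np.int64(308), np.int64(308), np.int64(307), np.int64(307), np.int64(308)]
[ -0.7 -44.  -12.3]
[ -0.7 -44.  -12.8]
shift m [-0.0049 -0.0576  0.0863] turn [-0.0009 -0.0198 -0.0053]
at [ 498.9 -117.1  192.3] F [ 0.6  -0.28 -0.11] M [-0.06  -0.007 -0.04 ] open 35.3 t 5.5 j6 0.24
```

The flat face lies about 13 mm from the TCP (12.6 by camera, 13.4 from the grasp), which agrees. Next: up, over the gap, then down.

>>> play_rows(increments=[0.2, 0, -0.045, 0, 0, 0, 0, 0.2, -0.001, -0.058, 0.02, 0, -0.01, -0.002, 0.2, -0.003, -0.058, 0.055, 0, -0.02, -0.005, 0.2, -0.005, -0.058, 0.086, 0, -0.02, -0.005, 0.2, -0.005, -0.058, 0.086, 0, -0.02, -0.005])

```text
clock: 6.0
position: [530.1, -200.3, 248.8]
tool_rot: [0.117, -0.697, 0.698, -0.116]
wrist_force: [0.5, 0.4, -0.2]
opening: 35.5
```

>>> play_rows(increments=[0.2, 0, 0, 0, 0, 0, 0, 0.2, 0, 0, 0, 0, 0, 0, 0.2, 0, 0, 0, 0, 0, 0, 0.2, 0, 0, 0, 0, 0, 0])

```text
clock: 6.4
position: [529.0, -197.0, 248.8]
tool_rot: [0.119, -0.697, 0.697, -0.117]
wrist_force: [-0.5, -0.1, -0.1]
opening: 35.4
```

```bash
python3 -c "
from h import *
go([530,-197.7,196],199.2)"
```

```text
shift m [-0.0009  0.0528  0.001 ] turn [0.0003 0.0004 0.0021]
at [ 529.  -197.   248.8] F [-0.45 -0.05 -0.07] M [ 0.009 -0.061  0.019] open 35.4 t 6.4 j6 0.41
```

>>> play_rows(increments=[0.2, -0.001, 0.03, 0.001, 0, 0, 0, 0.2, -0.001, 0.052, 0.001, 0, 0, 0.002, 0.2, -0.001, 0.052, 0.001, 0, 0, 0.002, 0.2, -0.001, 0.052, 0.001, 0, 0, 0.002, 0.2, -0.001, 0.052, 0.001, 0, 0, 0.002])

```text
clock: 6.9
position: [531.0, -198.5, 198.1]
tool_rot: [0.117, -0.697, 0.698, -0.118]
wrist_force: [0.4, -0.0, -0.4]
opening: 35.6
```

```bash
python3 - <<'E'
from h import *
go([530,-197.7,186],199.2)
w=get_image("wrist");sc=get_image("scene");t=get_image("top")
a=cv2.resize(w[120:330,120:400],(400,300),interpolation=cv2.INTER_CUBIC)
b=cv2.resize(sc[125:215,130:250],(400,300),interpolation=cv2.INTER_CUBIC)
cv2.imwrite("pics/pre.png",np.hstack([a,b])[...,::-1])
go([530,-197.7,186],199.2)
E
```

```text
shift m [ 0.0007  0.0121 -0.0011] turn [-0.0013 -0.0002 -0.0015]
at [ 531.  -198.5  198.1] F [ 0.42 -0.04 -0.45] M [-0.002 -0.013 -0.015] open 35.6 t 6.9 j6 0.42
shift m [ 0.0005  0.0115 -0.0009] turn [-0.0005 -0.0005 -0.001 ]
at [ 530.7 -198.4  197.5] F [ 1.05 -0.24 -0.91] M [-0.03  -0.007 -0.016] open 35.7 t 7.05 j6 0.42
```

View pics/pre.png

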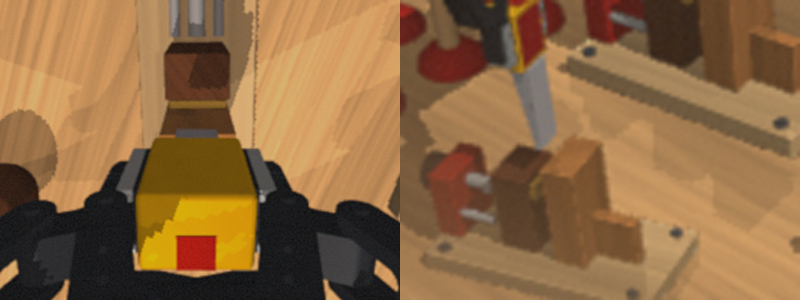

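The wrist crop shows the feeler aligned and centred over the gap, with pad and jaw behind it at (197,80). The scene crop shows the tip at (545,148) just above the gap. I'll go down in small steps and watch the force.

>>> play_rows(increments=[0.2, 0, 0.003, -0.001, 0, 0, 0, 0.2, 0, 0.006, -0.001, 0, 0, 0, 0.2, 0, 0.009, -0.001, 0, 0, 0, 0.2, 0, 0.012, -0.001, 0, 0, 0, 0.2, 0, 0.015, -0.001, 0, 0, 0])

```text
clock: 7.55
position: [529.7, -197.3, 180.8]
tool_rot: [-0.118, 0.697, -0.697, 0.117]
wrist_force: [0.1, 0.2, -0.4]
opening: 35.0
```

>>> play_rows(increments=[0.2, 0, 0.003, 0, 0, 0, 0, 0.2, 0, 0.006, 0, 0, 0, 0, 0.2, 0, 0.009, 0, 0, 0, 0, 0.2, 0, 0.009, 0, 0, 0, 0])

```text
clock: 7.95
position: [529.5, -197.3, 171.7]
tool_rot: [-0.118, 0.698, -0.697, 0.117]
wrist_force: [0.3, 0.5, -0.9]
opening: 35.5
```

```bash
python3 -c "
from h import *
go([530,-197.7,160],199.2)"
```

```text
shift m [-0.0004  0.0117  0.0006] turn [ 0.0012 -0.0007  0.0017]
at [ 529.5 -197.3  171.7] F [ 0.26  0.45 -0.93] M [ 0.021 -0.027 -0.026] open 35.5 t 7.95 j6 0.41
```

>>> play_rows(increments=[0.2, 0, 0.004, 0, 0, 0, 0, 0.2, 0, 0.008, 0, 0, 0, 0, 0.2, 0, 0.012, 0, 0, 0, 0, 0.2, 0, 0.012, 0, 0, 0, 0])

```text
clock: 8.35
position: [529.3, -197.2, 159.4]
tool_rot: [-0.118, 0.698, -0.697, 0.117]
wrist_force: [-0.3, -0.2, -1.4]
opening: 35.2
```

>>> play_rows(increments=[0.2, 0, 0.003, 0, 0, 0, 0, 0.2, 0, 0.006, 0, 0, 0, 0, 0.2, 0, 0.009, 0, 0, 0, 0, 0.2, 0, 0.009, 0, 0, 0, 0])

```text
clock: 8.75
position: [529.4, -197.2, 150.6]
tool_rot: [-0.118, 0.698, -0.697, 0.117]
wrist_force: [-0.3, -0.2, -1.9]
opening: 35.2
```

>>> play_rows(increments=[0.2, 0, 0, -0.0005, 0, 0, 0, 0.2, 0, 0, -0.001, 0, 0, 0, 0.2, 0, 0, -0.0015, 0, 0, 0, 0.2, 0, 0, -0.0015, 0, 0, 0])

```text
clock: 9.15
position: [529.5, -196.2, 151.5]
tool_rot: [0.118, -0.697, 0.697, -0.118]
wrist_force: [0.9, -1.7, -2.4]
opening: 35.5
```

```bash
cat >> h.py <<'E'
def jigf(n=1):
    s=read_state();y=np.array([-0.329,0.944,0]);x=np.array([0.944,0.329,0]);f=np.array(s["wrist_force"]);q=np.array(s["position"])-[524.6,-182.3,0]
    print("F xyz jig",np.round([f@x,f@y,f[2]],2),"pos jig x",round(q@x,2),"flat gap",round(-(q@y)-13,2),"tip z",round(q[2]-78,1),"t",round(float(s["clock"]),2),"M",np.round(s["moment"],3))
E
python3 -c "
from h import *
jigf();go([530,-197.7,150],199.2)"
```

```text
F xyz jig [ 0.25 -1.92 -2.43] pos jig x 0.03 flat gap 1.74 tip z 73.5 t 9.15 M [-0.722 -0.235 -0.003]
shift m [-0.      0.0015  0.0016] turn [-0.0003 -0.0005  0.0005]
at [ 529.5 -196.2  151.5] F [ 0.87 -1.73 -2.43] M [-0.722 -0.235 -0.003] open 35.5 t 9.15 j6 0.41
```

>>> play_rows(increments=[0.2, 0, 0.002, 0.0003, 0, 0, 0, 0.2, 0, 0.004, 0.0003, 0, 0, 0, 0.2, 0, 0.006, 0.0003, 0, 0, 0, 0.2, 0, 0.006, 0.0003, 0, 0, 0])

```text
clock: 9.55
position: [529.4, -196.3, 144.9]
tool_rot: [-0.118, 0.697, -0.697, 0.117]
wrist_force: [1.5, -2.1, -1.4]
opening: 35.7
```

```bash
python3 -c "
from h import *
jigf()"
```

```text
F xyz jig [ 0.72 -2.51 -1.42] pos jig x -0.08 flat gap 1.75 tip z 66.9 t 9.55 M [-0.734 -0.471  0.028]
```

>>> play_rows(increments=[0.2, 0, 0.002, 0.0002, 0, 0, 0, 0.2, 0, 0.004, 0.0002, 0, 0, 0, 0.2, 0, 0.005, 0.0002, 0, 0, 0, 0.2, 0, 0.005, 0.0002, 0, 0, 0])

```text
clock: 9.95
position: [529.3, -196.4, 140.0]
tool_rot: [-0.118, 0.697, -0.697, 0.117]
wrist_force: [0.8, -1.5, -2.1]
opening: 35.2
```

```bash
python3 -c "
from h import *
jigf()"
```

```text
F xyz jig [ 0.27 -1.68 -2.15] pos jig x -0.17 flat gap 1.83 tip z 62.0 t 9.95 M [-0.627 -0.348  0.019]
```

>>> play_rows(increments=[0.2, 0, 0.001, 0, 0, 0, 0, 0.2, 0, 0.002, 0, 0, 0, 0, 0.2, 0, 0.003, 0, 0, 0, 0, 0.2, 0, 0.004, 0, 0, 0, 0, 0.2, 0, 0.004, 0, 0, 0, 0])

```text
clock: 10.45
position: [529.4, -196.3, 136.0]
tool_rot: [-0.118, 0.697, -0.697, 0.117]
wrist_force: [0.8, -0.3, -1.4]
opening: 35.7
```

```bash
python3 -c "
from h import *
jigf()"
```

```text
F xyz jig [ 0.66 -0.59 -1.43] pos jig x -0.09 flat gap 1.84 tip z 58.0 t 10.45 M [-0.529 -0.34   0.022]
```

>>> play_rows(increments=[0.2, 0, 0.001, 0, 0, 0, 0, 0.2, 0, 0.002, 0, 0, 0, 0, 0.2, 0, 0.003, 0, 0, 0, 0, 0.2, 0, 0.003, 0, 0, 0, 0])

```text
clock: 10.85
position: [529.4, -196.4, 133.0]
tool_rot: [-0.118, 0.697, -0.697, 0.117]
wrist_force: [1.4, -1.4, -0.3]
opening: 35.6
```

```bash
python3 -c "
from h import *
jigf()"
```

```text
F xyz jig [ 0.86 -1.8  -0.34] pos jig x -0.13 flat gap 1.83 tip z 55.0 t 10.85 M [-0.556 -0.338 -0.019]
```

>>> play_rows(increments=[0.2, 0, 0.001, 0, 0, 0, 0, 0.2, 0, 0.002, 0, 0, 0, 0, 0.2, 0, 0.003, 0, 0, 0, 0, 0.2, 0, 0.003, 0, 0, 0, 0])

```text
clock: 11.25
position: [529.4, -196.4, 130.0]
tool_rot: [-0.118, 0.697, -0.697, 0.117]
wrist_force: [1.0, -0.8, -0.7]
opening: 35.3
```

```bash
python3 -c "
from h import *
jigf()"
```

```text
F xyz jig [ 0.7  -1.09 -0.68] pos jig x -0.14 flat gap 1.86 tip z 52.0 t 11.25 M [-0.505 -0.333  0.06 ]
```

>>> play_rows(increments=[0.2, 0, 0.001, 0, 0, 0, 0, 0.2, 0, 0.002, 0, 0, 0, 0, 0.2, 0, 0.003, 0, 0, 0, 0, 0.2, 0, 0.003, 0, 0, 0, 0])

```text
clock: 11.65
position: [529.4, -196.3, 127.2]
tool_rot: [-0.118, 0.697, -0.697, 0.117]
wrist_force: [0.4, -1.2, 0.4]
opening: 35.6
```

```bash
python3 -c "
from h import *
jigf()"
```

```text
F xyz jig [-0.03 -1.24  0.42] pos jig x -0.05 flat gap 1.85 tip z 49.2 t 11.65 M [-0.393 -0.289  0.033]
```

>>> play_rows(increments=[0.2, 0, 0.001, 0, 0, 0, 0, 0.2, 0, 0.002, 0, 0, 0, 0, 0.2, 0, 0.002, 0, 0, 0, 0, 0.2, 0, 0.002, 0, 0, 0, 0])

```text
clock: 12.05
position: [529.6, -196.3, 125.4]
tool_rot: [-0.118, 0.697, -0.697, 0.118]
wrist_force: [1.3, 0.9, 1.9]
opening: 35.6
```

```bash
python3 -c "
from h import *
jigf()"
```

```text
F xyz jig [1.56 0.39 1.9 ] pos jig x 0.07 flat gap 1.87 tip z 47.4 t 12.05 M [-0.104 -0.091  0.091]
```

Jaw contact begins at tip z of about 48 mm, as predicted (gap about 10.7). I'll press on gently.

>>> play_rows(increments=[0.2, 0, 0.001, 0, 0, 0, 0, 0.2, 0, 0.002, 0, 0, 0, 0, 0.2, 0, 0.002, 0, 0, 0, 0, 0.2, 0, 0.002, 0, 0, 0, 0])

```text
clock: 12.45
position: [529.6, -196.3, 123.5]
tool_rot: [-0.118, 0.697, -0.697, 0.118]
wrist_force: [0.2, 0.5, 4.4]
opening: 35.7
```

```bash
python3 -c "
from h import *
jigf()"
```

```text
F xyz jig [0.34 0.38 4.39] pos jig x 0.15 flat gap 1.91 tip z 45.5 t 12.45 M [ 0.323 -0.059  0.021]
```

>>> play_rows(increments=[0.2, 0, 0.001, 0, 0, 0, 0, 0.2, 0, 0.0018, 0, 0, 0, 0, 0.2, 0, 0.0018, 0, 0, 0, 0, 0.2, 0, 0.0018, 0, 0, 0, 0, 0.2, 0, 0.0018, 0, 0, 0, 0])

```text
clock: 12.95
position: [529.7, -196.3, 121.9]
tool_rot: [-0.118, 0.697, -0.697, 0.118]
wrist_force: [-0.4, 0.9, 6.5]
opening: 35.8
```

```bash
python3 -c "
from h import *
jigf()"
```

```text
F xyz jig [-0.11  0.97  6.47] pos jig x 0.18 flat gap 1.92 tip z 43.9 t 12.95 M [0.485 0.126 0.084]
```

>>> play_rows(increments=[0.2, 0, 0, 0, 0, 0, 0, 0.2, 0, 0, 0, 0, 0, 0, 0.2, 0, 0, 0, 0, 0, 0], squeeze=20)

```text
clock: 13.25
position: [529.7, -196.3, 121.9]
tool_rot: [-0.118, 0.697, -0.697, 0.118]
wrist_force: [0.7, 0.4, 5.8]
opening: 35.2
```

>>> play_rows(increments=[0.5, 0, 0, 0, 0, 0, 0, 0.6, 0, 0, 0, 0, 0, 0, 0.8, 0, 0, 0, 0, 0, 0, 0.9, 0, 0, 0, 0, 0, 0, 0.9, 0, 0, 0, 0, 0, 0])

```text
clock: 13.75
position: [529.2, -196.4, 121.2]
tool_rot: [-0.118, 0.697, -0.697, 0.117]
wrist_force: [0.4, -0.2, 0.3]
opening: 76.7
```

```bash
python3 - <<'E'
from h import *
jigf()
go([530,-197.7,160],199.2)
w=get_image("wrist");sc=get_image("scene")
a=cv2.resize(w[120:330,120:400],(400,300),interpolation=cv2.INTER_CUBIC)
b=cv2.resize(sc[125:215,130:250],(400,300),interpolation=cv2.INTER_CUBIC)
cv2.imwrite("pics/rel.png",np.hstack([a,b])[...,::-1])
E
```

```text
F xyz jig [ 0.34 -0.29  0.27] pos jig x -0.25 flat gap 1.81 tip z 43.2 t 13.75 M [-0.023 -0.03  -0.029]
shift m [-0.0002 -0.0388  0.0015] turn [ 0.0008 -0.0007  0.0013]
at [ 529.2 -196.4  121.2] F [ 0.42 -0.16  0.27] M [-0.023 -0.03  -0.029] open 76.7 t 13.75 j6 0.41
```

View pics/rel.png

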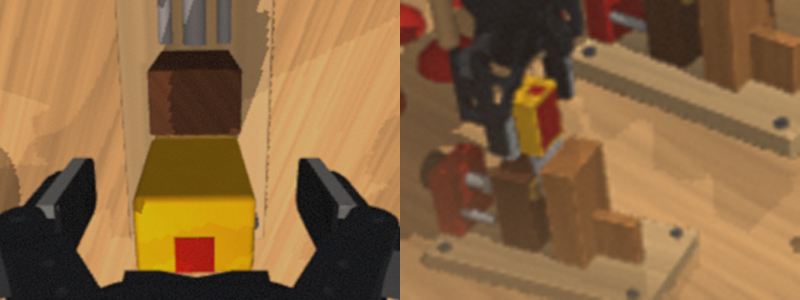

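The fingers are open and clear on both sides (gap edges at about (80,200) and (315,200)). The feeler stands upright in the gap. Retreating straight up, slowly at first.

>>> play_rows(increments=[0.95, 0, -0.02, 0, 0, 0, 0, 0.95, 0, -0.05, 0, 0, 0, 0, 0.95, 0, -0.08, 0, 0, 0, 0, 0.95, 0, -0.12, 0, 0, 0, 0, 0.95, 0, -0.15, 0, 0, 0, 0])

```text
clock: 14.35
position: [529.7, -196.7, 274.1]
tool_rot: [0.117, -0.697, 0.698, -0.118]
wrist_force: [1.0, -0.2, -0.0]
opening: 80.9
```

>>> play_rows(increments=[0.95, 0, 0, -0.04, 0, 0, 0, 0.95, 0, 0, -0.08, 0, 0, 0, 0.95, 0, 0, -0.1, 0, 0, 0, 0.95, 0, 0, -0.1, 0, 0, 0, 0.95, 0, 0, -0.1, 0, 0, 0])

```text
clock: 14.85
position: [496.7, -101.8, 271.8]
tool_rot: [-0.118, 0.697, -0.697, 0.118]
wrist_force: [-0.5, -0.1, 1.3]
opening: 81.3
```

```bash
python3 - <<'E'
from h import *
jigf()
s=read_state();w=get_image("wrist");C=cam("wrist",s);sc=get_image("scene");t=get_image("top")
R=goal(199.2)
# expected handle top corners (tip z 44) vs picture
X0=np.array([524.6,-182.3,0])+0
x=np.array([.944,.329,0]);y=np.array([-.329,.944,0])
img=w.copy()
for q in [(-18,0),(18,0),(18,-26),(-18,-26)]:
    p=proj(C,X0+x*q[0]+y*q[1]+[0,0,166]);cv2.circle(img,(int(round(p[0])),int(round(p[1]))),2,(0,255,255),-1)
a=cv2.resize(img,(400,300),interpolation=cv2.INTER_AREA)
b=cv2.resize(sc[125:215,130:250],(400,300),interpolation=cv2.INTER_CUBIC)
cv2.imwrite("pics/fin.png",np.hstack([a,b])[...,::-1])
E
```

```text
F xyz jig [-0.5   0.11  1.27] pos jig x 0.17 flat gap -98.11 tip z 193.8 t 14.85 M [-0.051 -0.016  0.013]
```

View pics/fin.png

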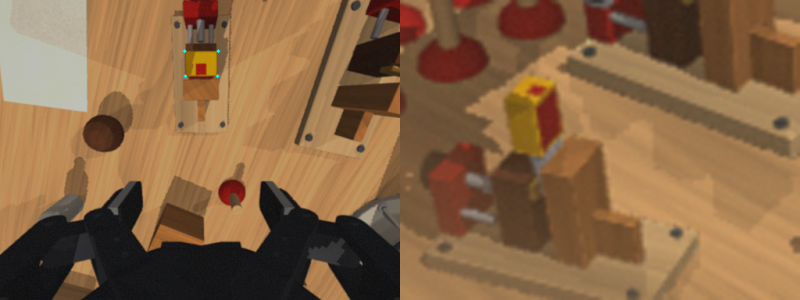

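The scene crop hints at a slight lean, so I'll measure the handle top in numbers before signing off.

```bash
python3 - <<'E'
from h import *
s=read_state();w=get_image("wrist");C=cam("wrist",s);sc=get_image("scene")
hsv=cv2.cvtColor(w,cv2.COLOR_RGB2HSV)
m=(((hsv[...,0]>18)&(hsv[...,0]<33)&(hsv[...,1]>190))|((hsv[...,0]<5)&(hsv[...,1]>190)))&(hsv[...,2]>120)
m=m.astype(np.uint8);m[:55]=0;m[110:]=0;m[:,:225]=0;m[:,290:]=0
m=cv2.morphologyEx(m,cv2.MORPH_OPEN,np.ones((3,3)))
c=max(cv2.findContours(m,0,1)[0],key=cv2.contourArea);b=cv2.boxPoints(cv2.minAreaRect(c));print(b.round(1))
x=np.array([.944,.329,0]);y=np.array([-.329,.944,0])
for q in b:
    P=onz(C,*q,166)-[524.6,-182.3,0];print("jig x,y of top corner",round(P@x,1),round(P@y,1))
# scene: red/yellow handle edge vs projected upright handle (origin at fence line)
S=cam("scene");o=np.array([524.6,-182.3,0])
for n,(dx,dy) in {"+x,flat":(18,0),"+x,back":(18,-26),"-x,flat":(-18,0)}.items():
    for z in (116,166):
        p=proj(S,o+x*dx+y*dy+[0,0,z]);print(n,z,"crop px",round(400+(p[0]-130)/.3),round((p[1]-125)/.3))
jigf()
E
```

```text
[[237.  66.]
 [276.  66.]
 [276.  97.]
 [237.  97.]]
jig x,y of top corner 17.0 -25.8
jig x,y of top corner -16.2 -25.8
jig x,y of top corner -16.7 -0.8
jig x,y of top corner 17.6 -0.9
+x,flat 116 crop px 543 158
+x,flat 166 crop px 534 103
+x,back 116 crop px 514 151
+x,back 166 crop px 503 97
-x,flat 116 crop px 567 132
-x,flat 166 crop px 558 78
F xyz jig [ 0.16 -0.89 -0.46] pos jig x 0.03 flat gap -97.32 tip z 193.2 t 15.1 M [-0.025 -0.028 -0.03 ]
```

Measured against an upright model, the handle top is within 1 mm in y and 2 mm in x. The lean in the scene crop is only perspective.

```bash
python3 -c "
from workcell import *
print(sign_off())"
```

```text
the job is handed in; nothing more can be done
None
```

I put the feeler in the gap with its red flat side to the fence, pressed it in until it nipped, let go and handed the job in at about 15 s of the 72 s allowed. The sign-off reports no verdict.

- **Grip:** I gripped the handle across x and lifted the feeler clear of its stand. The jig I used is the one that measured 100 x 200 mm.
- **Insertion:** I eased the flat face against the fence with about 2 N, then went down until the taper met the jaw with the tip about 48 mm above the bench. Last I pressed to about 7.4 N downward, which took the tip to about 44 mm.
- **Last checks:** After I opened the fingers, the wrist force fell to about 0 and the feeler stayed standing. From the close view, the handle top was within 1 mm in y and 2 mm in x of where an upright, centred feeler would be, and parallel to the fence. The arm is clear of everything.
- **Forces not read directly:** I could not read the nip forces on fence and jaw. I estimate 6 to 8 N each from the push and the spring.
- **Loose things:** The ball and the toy foot looked undisturbed in the last wrist view. I made no measured check of these or of the glue bottle.
- **Disagreements:**
  - The fence's position from the overhead camera was about 7 mm off the wrist camera's, so I used the wrist view.
  - Triangulating the fence top gave 98 mm instead of 110 mm, because the two views were too close together. I used the given height, and the 50 mm fence and 40 mm pad widths came out right with it.
  - The flat face touched the fence about 1.8 mm sooner than the measurements predicted.

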